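# Close the spice box: lid on, four side clips down

## Task

Pick up the grey lid by its black handle with its orange clips still up, set it squarely on the clear spice box (do not drop it on) and let go of it. Then flip all four orange side clips fully down against the box's sides, and leave the other things on the counter where they stand.

Things in the scene. Friction and masses are not known exactly. Their poses are not given: they have to be found in the camera images.
- box_mouth (a point): Centre of the open mouth of the clear storage box with a black rim, in the plane of its rim, 100 mm above the counter. The box measures 120 mm along its x by 180 mm along its y outside, walls 4 mm (opening 112 x 172 mm), holds four spice tins below the rim, and is so heavy that it does not shift. The seated lid has 3 mm of play each way. z points up.
- lid_grip (a point): Centre of the black bar handle (16 x 90 x 28 mm in x, y, z) on the loose grey lid. Lid plate 130 x 190 x 10 mm, its top 14 mm below this point; under it a plug 106 x 166 x 10 mm (lower 6 mm: 98 x 158) fits the mouth, either way round. Plug underside 34 mm below this point, which is 34 mm up on the counter and 24 mm above the box's rim when seated. z up. 0.35 to 0.55 kg in all.
- clip_xp (a joint): Angle (rad) of the orange clip hinged on the lid's +x (long) side, 68 mm from the lid's centre: 0 fully down along the box's side, 1.57 straight out level, more = up and out (range 0 to 2.3, starts 1.7 to 2.2). Hinge axis along that edge, 19 mm below the handle's centre, 3 mm outside the lid plate. About 1 N at its free edge moves it; it stays where left.
- clip_xp_tip (a point): Middle of the free edge of clip_xp, a plate 64 mm wide, 38 mm from hinge to this edge, 5 mm thick.
- clip_yp (a joint): Angle (rad) of the orange clip hinged on the lid's +y (short) side, 98 mm from the lid's centre: 0 fully down along the box's side, 1.57 straight out level, more = up and out (range 0 to 2.3, starts 1.7 to 2.2). Hinge axis along that edge, 19 mm below the handle's centre, 3 mm outside the lid plate. About 1 N at its free edge moves it; it stays where left.
- clip_yp_tip (a point): Middle of the free edge of clip_yp, a plate 64 mm wide, 38 mm from hinge to this edge, 5 mm thick.
- clip_xn (a joint): Angle (rad) of the orange clip hinged on the lid's -x (long) side, 68 mm from the lid's centre: 0 fully down along the box's side, 1.57 straight out level, more = up and out (range 0 to 2.3, starts 1.7 to 2.2). Hinge axis along that edge, 19 mm below the handle's centre, 3 mm outside the lid plate. About 1 N at its free edge moves it; it stays where left.
- clip_xn_tip (a point): Middle of the free edge of clip_xn, a plate 64 mm wide, 38 mm from hinge to this edge, 5 mm thick.
- clip_yn (a joint): Angle (rad) of the orange clip hinged on the lid's -y (short) side, 98 mm from the lid's centre: 0 fully down along the box's side, 1.57 straight out level, more = up and out (range 0 to 2.3, starts 1.7 to 2.2). Hinge axis along that edge, 19 mm below the handle's centre, 3 mm outside the lid plate. About 1 N at its free edge moves it; it stays where left.
- clip_yn_tip (a point): Middle of the free edge of clip_yn, a plate 64 mm wide, 38 mm from hinge to this edge, 5 mm thick.
- tin_a: bystander: upright aluminium spice tin with dark lid, 42 mm across, 80 mm high; origin at the centre of its underside.
- tin_b: bystander: upright aluminium spice tin with dark lid, 42 mm across, 80 mm high; origin at the centre of its underside.
- mug: bystander: blue mug, 80 mm across, 90 mm high; origin at the centre of its underside.
- sugar: bystander: white bowl, 110 mm across, 60 mm high; origin at the centre of its underside.
- jar: bystander: amber jar with red cap, 70 mm across, 100 mm high; origin at the centre of its underside.
- spoon: bystander: wooden spoon lying flat; origin at the centre of its underside.
- can: bystander: can with a green label, 68 mm across, 85 mm high; origin at the centre of its underside.

How it is judged:
On the way:
1. the lid is seated squarely in the box's mouth and let go, with all four clips still up (horizontal distance between lid_grip and box_mouth below 0.007 m and z of lid_grip in the frame of box_mouth between 0.019 and 0.028 m and angle between lid_grip's own z axis and vertical below 0.04 rad and angle between the y axis of lid_grip and the y axis of box_mouth, either way round below 0.08 rad and contact force between the fingers and lid below 0.1 N and value of joint each of clip_xp, clip_yp, clip_xn, clip_yn above 1.2 rad), for 0.1 s.
At the end, for the whole second after the job is handed in: The lid sits level and square in the box's mouth (centre within 7 mm, height within 5 mm, tilt under 0.04 rad, turned less than 0.08 rad from the box, either way round), and all four clips are within 0.2 rad of fully down, at rest (horizontal distance between lid_grip and box_mouth below 0.007 m and z of lid_grip in the frame of box_mouth between 0.019 and 0.028 m and angle between lid_grip's own z axis and vertical below 0.04 rad and angle between the y axis of lid_grip and the y axis of box_mouth, either way round below 0.08 rad and value of joint each of clip_xp, clip_yp, clip_xn, clip_yn below 0.2 rad and velocity of joint clip_xp between -0.1 and 0.1 rad/s and velocity of joint clip_yp between -0.1 and 0.1 rad/s and velocity of joint clip_xn between -0.1 and 0.1 rad/s and velocity of joint clip_yn between -0.1 and 0.1 rad/s); the robot touches nothing.
It fails at once if the lid falls freely faster than 0.6 m/s (dropped from more than about 2 cm) (linear speed of lid above 0.6 m/s and contact force between the fingers and lid below 0.05 N).
It fails at once if a bystander is moved more than 30 mm (distance of any of tin_a, tin_b, mug, sugar, jar, spoon, can from where it was at the start of the episode above 0.03 m).
It also fails if it takes over 61 s, if anything falls off the work surface, if the arm or the gripper's body presses on something with over 40 N, if the wrist force passes 120 N, or if a joint passes its speed limit or range.

## Robot

A 7-joint arm with a two-finger parallel gripper is mounted at the origin on the work surface. World frame = base frame: x ahead of the robot, y to its left, z up, the work surface at z = 0. Lengths are in m, angles in rad, forces in N, time in s.
With the tool pointing down it reaches from about 0.425 to 1.025 m from the base axis. Payload 9.4 kg.
Tool frame: the origin (TCP) lies at the very end of the fingers, on their centre line; the grasp point (between the pads) lies 19 mm behind it; z points along the fingers, x is the direction in which the jaws open and shut, and the axes are right-handed (so a half turn about z gives the same grasp; the last joint's range is limited). The gripper opens to 85 mm and grips with 20 to 120 N. Pads are 22 mm wide; open, the fingers measure 114 mm over their backs; the gripper's body (76 mm by 85 mm) begins 54 mm behind the grasp point. The pads swing forward as they close: fully open they stand 13 mm farther back than shut.
Start: joints at [-1.202, 0.599, -0.003, 1.599, 0.002, 0.943, -0.08], TCP at [0.313, 0.654, 0.205] pointing down, gripper open.
Joint ranges: [-2.57, 2.57], [-0.35, 1.97], [-1.29, 1.29], [0.11, 2.56], [-1.05, 4.19], [0.11, 1.86], [-2.63, 2.63]. Speed limits (rad/s): [2.22, 2.22, 3.01, 3.01, 3.14, 3.14, 3.14].

## Interface

Orientations are given as a unit quaternion [x, y, z, w].
In Python, from cell import bot, vision, order gives the robot as it stands. The module is installed in compiled form; this text tells all that it offers.
- The arm moves only by the shell command python3 -m creep 'ROWS' [OPENING] [FORCE]. ROWS is JSON, a list that holds one entry, the list of rows, each a list of 6 numbers: the shift along the world's x, y, z in cm, then the turn, a rotation vector about the world's x, y, z in degrees. In form: [[[dx, dy, dz, ax, ay, az], ...]]. A call has 1 to 12 rows; each row is the pose to reach, as a shift and turn from the pose measured when the call began; what a row does not reach only later rows make up. A row lasts 1/8 s, in which the tool goes at most 62.5 mm and 10.7 degrees, less where a joint would pass 70% of its speed; a pose out of reach is approached as far as the arm can. A call with a gripper value outside its range is refused whole. OPENING is the gripper command: -1 is shut, 1 is fully open, values between are in proportion, set as the call begins (- or left out, the last holds). The fingers move at their own pace and stop on an object; FORCE is the grip in N (left out, the last holds). Time passes only in rows, so rows that repeat a pose let the fingers close. It gives the time, the measured TCP pose, the force and the opening at its end, in the units of the state.
- bot.sense(): the state, without advancing time (a new reading comes with each control period).
- vision.read_camera(name): name is "scene" or "side" or "wrist"; returns (picture, depth): 384x512x3 uint8, red, green, blue; 384x512 float32, m along the optical axis (not along the pixel's ray), 0 where there is no reading.
- vision.camera_params(name): a dict with "fx", "fy", "cx", "cy" (pixels), "world_to_cam" (4x4, takes a point from world to camera coordinates). Camera axes: x right, y up, looking along -z (the intrinsics and any distortion apply to the point x, -y, -z); pixel columns grow to the right and rows downward; lengths in m; the calibration is good to about 2 mm. A picture is of the moment at which its call begins: read the wrist's pose just before it. camera_params takes no time and is no camera call; for the wrist camera it gives the pose at the moment of the call.
- order.finish_job(): hands the job in, once; it reports no verdict.
The state is a dict: "clock": time; "qpos": joint angles; "qd": joint speeds; "joint_torque": joint torques, N m; "tool_pos": TCP position; "eef_rot": TCP orientation; "force": force on the tool from outside, world axes, zero at the start; "torque": the same for the moment, N m; "grip_width": opening from 0.0 (shut) to 1.0 (fully open).
Only numpy, scipy, OpenCV 4.12 (cv2) and the standard library are available. Lean on these libraries where they do the work, as an engineer would, in place of code of your own. Each camera call takes 0.05 s, during which the arm holds its last target.

## Working session

There is one attempt and no reset: what is moved stays moved. The work goes in short steps, Python scripts to look and compute and a shell command to move; the robot and the scene stay as the last step left them, time stands still between calls to the robot, and variables do not carry over. Pictures are saved under pics/ and viewed, and the job is handed in when it is done.

```bash
mkdir -p pics; cat > h.py <<'E'
import numpy as np, cv2
from cell import bot, vision, order
def shot(name,out):
    p=vision.camera_params(name); im,d=vision.read_camera(name)
    cv2.imwrite('pics/'+out+'.png',im[:,:,::-1]); np.savez('pics/'+out+'.npz',im=im,d=d,W=p['world_to_cam'],k=np.array([p['fx'],p['fy'],p['cx'],p['cy']]))
    return im,d,p
def cloud(out):
    z=np.load('pics/'+out+'.npz'); d=z['d'];fx,fy,cx,cy=z['k']
    v,u=np.mgrid[:d.shape[0],:d.shape[1]]
    P=np.stack([(u-cx)/fx*d,-(v-cy)/fy*d,-d,np.ones_like(d)],-1)@np.linalg.inv(z['W']).T
    return z['im'],d,P[...,:3]
E
python3 - <<'E'
from h import *
s=bot.sense();print({k:np.round(v,3).tolist() for k,v in s.items()})
for n in ['scene','side','wrist']:
    im,d,p=shot(n,n+'0'); print(n,{k:p[k] for k in p if k!='world_to_cam'}, np.round(np.linalg.inv(p['world_to_cam']),3))
a=cv2.imread('pics/scene0.png');b=cv2.imread('pics/side0.png')
E
```

```text
{'clock': 0.0, 'qpos': [-1.202, 0.6, -0.003, 1.6, 0.002, 0.943, -0.08], 'qd': [0.0, -0.001, -0.001, -0.001, -0.001, 0.0, 0.001], 'joint_torque': [-0.0, -77.645, 1.565, -25.8, 0.012, 0.009, -0.0], 'tool_pos': [0.312, 0.654, 0.204], 'eef_rot': [0.846, 0.533, -0.001, 0.0], 'force': [-0.674, 0.392, -0.45], 'torque': [0.004, 0.008, 0.008], 'grip_width': 0.999}
scene {'fx': 413.40993507314215, 'fy': 413.40993507314215, 'cx': 260.13997511785027, 'cy': 193.61537034435946} [[-0.062 -0.845  0.531  1.385]
 [ 0.998 -0.057  0.027  0.054]
 [ 0.007  0.532  0.847  1.365]
 [ 0.     0.     0.     1.   ]]
side {'fx': 423.82075666391484, 'fy': 423.82075666391484, 'cx': 252.23143734617938, 'cy': 192.31242784194853} [[ 0.787  0.463 -0.407  0.092]
 [-0.617  0.608 -0.5   -0.627]
 [ 0.016  0.645  0.764  1.039]
 [ 0.     0.     0.     1.   ]]
wrist {'fx': 337.22589977214164, 'fy': 337.22589977214164, 'cx': 254.964951604668, 'cy': 188.89545644134233} [[ 0.431 -0.856 -0.286  0.239]
 [ 0.902  0.408  0.138  0.69 ]
 [-0.001 -0.318  0.948  0.372]
 [ 0.     0.     0.     1.   ]]
```

View pics/scene0.png

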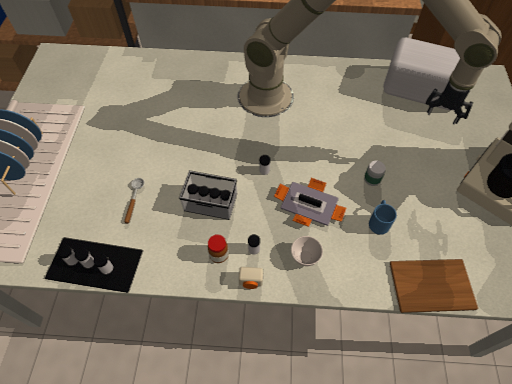

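View pics/side0.png

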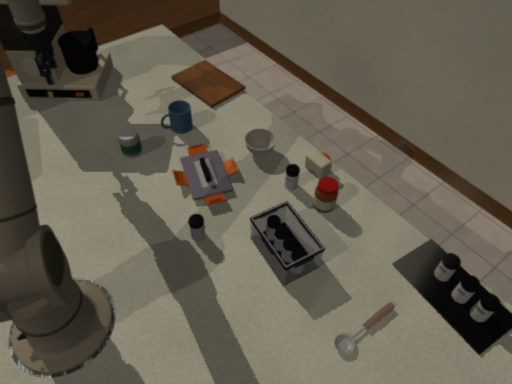

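View pics/wrist0.png

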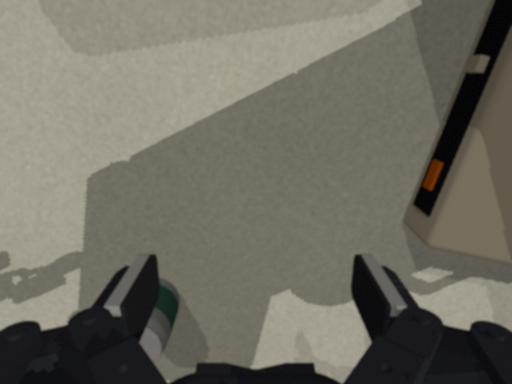

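The scene view shows the lid at about (310,203), the box at (209,193), the tins at (265,163) and (254,243), the bowl at (307,251), the can at (375,172) and the mug at (382,218). Next I'll fit poses from depth.

```bash
cat > fit.py <<'E'
from h import *
def rect(P,out=''):
    r=cv2.minAreaRect((P[:,:2]*1000).astype(np.float32)); return r
def run(out,roiL,roiB):
    im,d,P=cloud(out); hsv=cv2.cvtColor(im,cv2.COLOR_RGB2HSV).astype(int)
    ok=d>0
    print(out,'table z',np.round(np.median(P[...,2][ok&(abs(P[...,2])<.02)]),4))
    R=P.reshape(-1,3)
    def box(c,r): return ok&(np.hypot(P[...,0]-c[0],P[...,1]-c[1])<r)
    m=box(roiL,.16)
    lidm=m&(P[...,2]>.012)&(P[...,2]<.028)&(hsv[...,1]<90)
    lidm=cv2.morphologyEx(lidm.astype(np.uint8),cv2.MORPH_OPEN,np.ones((2,2)))>0
    print('lid',lidm.sum(),rect(P[lidm]),'z',np.median(P[lidm][:,2]))
    hm=m&(P[...,2]>.042)&(P[...,2]<.056)&(hsv[...,2]<70)
    print('handle',hm.sum(),hm.sum() and (rect(P[hm]),P[hm].mean(0)))
    om=m&(hsv[...,1]>150)&(hsv[...,0]<20)&(P[...,2]>.01)
    n,l=cv2.connectedComponents(om.astype(np.uint8))
    for i in range(1,n):
        q=P[l==i]
        if len(q)>10: print('clip',len(q),q.mean(0).round(3),q[:,2].min().round(3),q[:,2].max().round(3))
    m=box(roiB,.16)
    rm=m&(P[...,2]>.09)&(P[...,2]<.11)
    print('rim',rm.sum(),rm.sum() and (rect(P[rm]),np.median(P[rm][:,2])))
    return P,d
E
python3 - <<'E'
from fit import *
im,d,P=cloud('scene0'); 
for n,(u,v) in dict(lid=(310,205),box=(209,193),tina=(265,158),tinb=(254,238),bowl=(307,246),can=(375,166),mug=(382,210),jar=(217,241)).items(): print(n,P[v,u].round(3))
L=P[205,310];B=P[193,209]
run('scene0',L,B);run('side0',L,B)
E
```

```text
lid [0.58  0.202 0.021]
box [ 0.585 -0.175  0.074]
tina [0.414 0.022 0.079]
tinb [0.762 0.003 0.084]
bowl [0.748 0.192 0.015]
can [0.432 0.443 0.089]
mug [0.602 0.463 0.05 ]
jar [ 0.789 -0.12   0.099]
scene0 table z 0.001
lid 1291 ((931.497802734375, 93.18975830078125), (192.50808715820312, 890.166748046875), 72.83509063720703) z 0.020344617404721044
handle 84 (((568.4767456054688, 199.2125244140625), (86.4144058227539, 17.002452850341797), 69.17424011230469), array([0.56940319, 0.20015034, 0.04791771]))
clip 149 [0.488 0.227 0.026] 0.015 0.038
clip 145 [0.53  0.091 0.023] 0.012 0.033
clip 157 [0.607 0.308 0.02 ] 0.011 0.032
clip 135 [0.647 0.172 0.025] 0.013 0.036
rim 388 (((580.9267578125, -176.6702880859375), (185.93572998046875, 127.39849853515625), 81.27372741699219), np.float64(0.09919251768033643))
side0 table z 0.0006
lid 1567 ((386.6038818359375, -183.23431396484375), (1054.08203125, 148.78219604492188), 64.47550964355469) z 0.020237121846073514
handle 115 (((640.9989013671875, 168.23138427734375), (91.0998306274414, 179.44384765625), 69.37648010253906), array([0.57699351, 0.19368928, 0.04751492]))
clip 151 [0.604 0.308 0.021] 0.013 0.027
clip 167 [0.643 0.169 0.024] 0.015 0.035
clip 154 [0.486 0.225 0.027] 0.015 0.038
clip 173 [0.526 0.09  0.023] 0.014 0.031
rim 703 (((578.57763671875, -178.93963623046875), (186.3032684326172, 127.38902282714844), 81.33760070800781), np.float64(0.09888238326279775))
```

```bash
python3 -m creep '[[[2.5,-4.5,0,0,0,-8],[5,-9,0,0,0,-16],[7.5,-13.5,0,0,0,-24],[10,-18,0,0,0,-32],[12.5,-22.5,0,0,0,-40],[15,-27,0,0,0,-48],[17.5,-31.5,0,0,0,-56],[20,-36,0,0,0,-64],[22.5,-40.5,0,0,0,-72],[25.5,-45.5,0,0,0,-84],[25.5,-45.5,0,0,0,-84],[25.5,-45.5,0,0,0,-84]]]' 1
python3 - <<'E'
from fit import *
shot('wrist','w1');shot('scene','s1')
for o in ['w1','s1']:
    im,d,P=cloud(o);print(o,(d>0).mean())
E
```

```text
clock: 1.65
tool_pos: [0.5671, 0.1992, 0.2044]
eef_rot: [0.986, -0.169, -0.001, -0.0]
force: [-0.3, 0.2, -0.3]
grip_width: 0.998
w1 0.9958750406901041
s1 0.9959615071614584
```

View pics/w1.png

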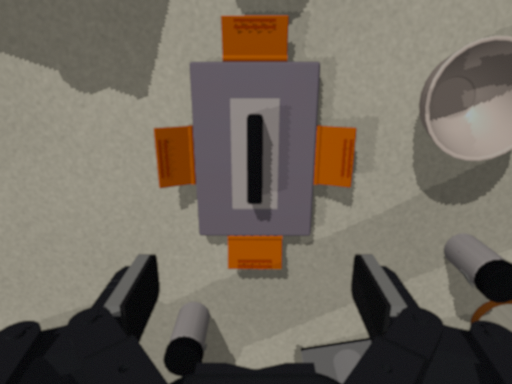

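The wrist view shows the whole lid: handle at about (255,158) and all four clips up. I'll measure its pose precisely, along with the geometry around it.

```bash
python3 - <<'E'
from fit import *
im,d,P=cloud('w1')
hsv=cv2.cvtColor(im,cv2.COLOR_RGB2HSV).astype(int)
print(hsv[100,210],hsv[150,255])
def rep(n,m):
    m=cv2.morphologyEx(m.astype(np.uint8),cv2.MORPH_OPEN,np.ones((3,3)))>0
    k,l,st,_=cv2.connectedComponentsWithStats(m.astype(np.uint8)); i=1+st[1:,4].argmax(); m=l==i
    q=P[m&(d>0)]; print(n,len(q),cv2.minAreaRect((q[:,:2]*1000).astype(np.float32)),'zmed',np.median(q[:,2]).round(4)); return m
reg=np.zeros(d.shape,bool);reg[5:280,140:370]=1
rep('plate',reg&(P[...,2]>.014)&(P[...,2]<.03)&(hsv[...,1]<110)|reg&(P[...,2]>.03)&(hsv[...,1]<110)&(hsv[...,2]<200))
rep('handletop',reg&(P[...,2]>.042)&(hsv[...,2]<60))
om=reg&(hsv[...,1]>150)&(hsv[...,0]<20)
k,l,st,_=cv2.connectedComponentsWithStats(om.astype(np.uint8))
c=np.array([.567,.199]);
for i in range(1,k):
    if st[i,4]>100:
        q=P[l==i]; r=np.hypot(*(q[:,:2]-c).T); print('clip',st[i,4],q.mean(0).round(4), 'rmax',r.max().round(3),q[:,2].min().round(3),np.percentile(q[:,2],97).round(3))
E
```

```text
[150  21  97] [90 18 14]
plate 20969 ((566.1597290039062, 201.78643798828125), (188.4964599609375, 130.14649963378906), 70.48848724365234) zmed 0.0187
handletop 1237 ((567.1417846679688, 201.21527099609375), (88.6500473022461, 13.642684936523438), 70.123046875) zmed 0.0463
clip 2973 [0.6053 0.3098 0.0199] rmax 0.142 -0.003 0.023
clip 2270 [0.6455 0.1745 0.025 ] rmax 0.114 -0.002 0.03
clip 2149 [0.4886 0.23   0.0254] rmax 0.106 0.015 0.033
clip 1772 [0.5286 0.0935 0.0216] rmax 0.135 -0.003 0.026
```

```bash
python3 -m creep '[[[0,0.15,-4,0,0,-0.2],[0,0.15,-9,0,0,-0.2],[0,0.15,-14,0,0,-0.2],[0,0.15,-16.5,0,0,-0.2],[0,0.15,-17.6,0,0,-0.2],[0,0.15,-18.1,0,0,-0.2],[0,0.15,-18.1,0,0,-0.2]]]' 1
python3 -m creep '[[[0,0,0,0,0,0],[0,0,0,0,0,0],[0,0,0,0,0,0],[0,0,0,0,0,0],[0,0,0,0,0,0],[0,0,0,0,0,0]]]' -1 70
```

```text
clock: 2.62
tool_pos: [0.567, 0.2023, 0.0241]
eef_rot: [0.986, -0.169, -0.001, -0.001]
force: [0.2, 0.5, -0.1]
grip_width: 1.0
clock: 3.38
tool_pos: [0.5669, 0.2023, 0.0241]
eef_rot: [0.986, -0.169, -0.001, -0.001]
force: [0.3, 0.5, -0.0]
grip_width: 0.001
```

The gripper shut to about 0, so it probably missed the handle. I'll look before lifting.

```bash
python3 - <<'E'
from fit import *
shot('wrist','w2');shot('scene','s2');shot('side','d2')
a=cv2.imread('pics/s2.png')[130:280,220:420];b=cv2.imread('pics/d2.png')[100:250,130:330];w=cv2.imread('pics/w2.png')
cv2.imwrite('pics/m2.png',np.hstack([cv2.resize(a,(400,300)),cv2.resize(b,(400,300))]))
E
```

```text
(no output)
```

View pics/m2.png

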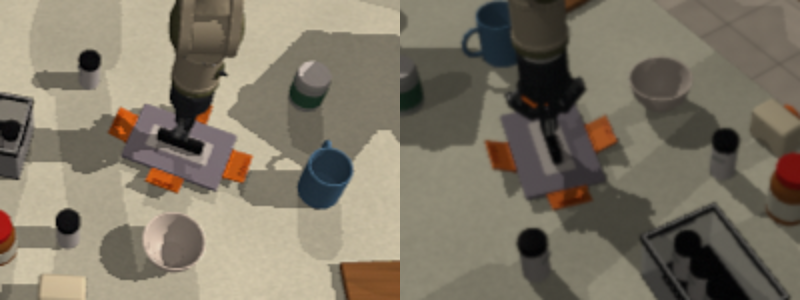

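View pics/w2.png

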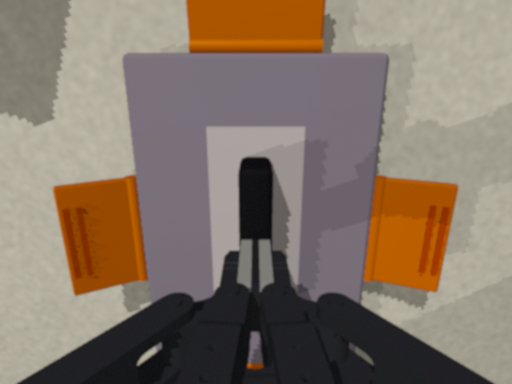

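```bash
python3 - <<'E'
from fit import *
im,d,P=cloud('w2')
for v,us in [(170,(245,255,268)),(200,(245,255,268)),(232,(245,255,268)),(236,(245,255,268)),(245,(235,245,250,255,260,267,275)),(270,(230,245,250,255,260,267,280)),(300,(230,245,255,270)),(350,(240,255,270))]:
    for u in us: print(v,u,im[v,u],P[v,u].round(3))
c=cv2.resize(cv2.imread('pics/w2.png')[140:384,180:340],None,fx=3.2,fy=2.4*1.0,interpolation=cv2.INTER_NEAREST)
cv2.imwrite('pics/w2c.png',c);print(c.shape)
im,d,P=cloud('s2');hsv=cv2.cvtColor(im,cv2.COLOR_RGB2HSV)
om=(hsv[...,1]>150)&(hsv[...,0]<20)&(np.hypot(P[...,0]-.567,P[...,1]-.2)<.17)
print(bot.sense()['joint_torque'])
E
```

```text
170 245 [23 24 25] [0.577 0.244 0.045]
170 255 [22 20 23] [0.581 0.243 0.047]
170 268 [16 17 19] [0.587 0.24  0.045]
200 245 [18 16 20] [0.572 0.231 0.047]
200 255 [18 19 20] [0.576 0.229 0.046]
200 268 [12 11 14] [0.582 0.227 0.046]
232 245 [19 18 22] [0.567 0.216 0.048]
232 255 [17 16 19] [0.571 0.214 0.047]
232 268 [12 13 13] [0.577 0.212 0.046]
236 245 [17 17 20] [0.566 0.214 0.047]
236 255 [14 14 16] [0.57  0.212 0.045]
236 268 [13 13 17] [0.576 0.21  0.046]
245 235 [169 161 157] [0.553 0.198 0.02 ]
245 245 [124 123 119] [0.567 0.215 0.058]
245 250 [120 119 115] [0.569 0.215 0.059]
245 255 [28 26 28] [0.571 0.214 0.059]
245 260 [121 119 116] [0.573 0.213 0.059]
245 267 [125 123 119] [0.576 0.211 0.058]
245 275 [100  94  92] [0.575 0.19  0.019]
270 230 [33 34 37] [0.56  0.213 0.071]
270 245 [125 123 120] [0.567 0.215 0.078]
270 250 [110 109 106] [0.569 0.214 0.079]
270 255 [29 28 30] [0.571 0.213 0.077]
270 260 [112 111 108] [0.573 0.213 0.079]
270 267 [125 124 120] [0.575 0.211 0.078]
270 280 [34 34 38] [0.579 0.206 0.071]
300 230 [32 32 36] [0.564 0.217 0.098]
300 245 [33 33 38] [0.568 0.215 0.098]
300 255 [24 23 24] [0.568 0.205 0.085]
300 270 [32 33 37] [0.576 0.213 0.098]
350 240 [15 17 18] [0.567 0.214 0.117]
350 255 [86 79 86] [0.539 0.123 0.019]
350 270 [21 23 25] [0.575 0.212 0.118]
(586, 512, 3)
[-2.65086665e-04 -7.14278769e+01  6.57741711e+00 -1.26732203e+01
  4.29213818e-03  6.91025140e-03 -8.20671957e-07]
```

View pics/w2c.png

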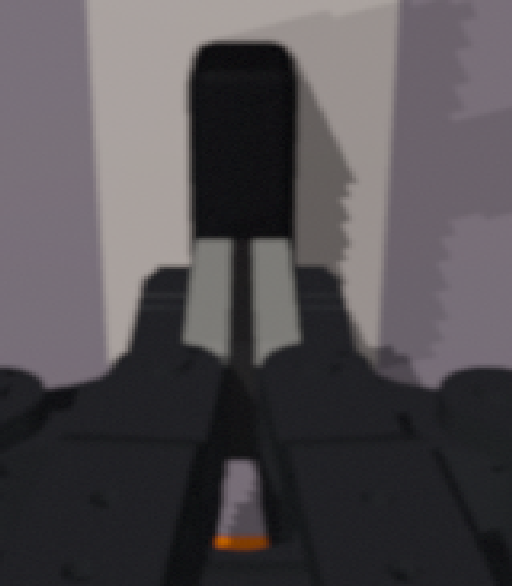

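The pads have shut about 6 mm above the handle (pad end near z 0.053), although the TCP reads 0.024. I'll check fingertip height independently with the other cameras.

```bash
python3 - <<'E'
from fit import *
s=bot.sense(); print(s['tool_pos'],s['grip_width'])
for o in ['scene0','side0']:
    im,d,P=cloud(o); m=(d>0)&(np.hypot(P[...,0]-.312,P[...,1]-.654)<.075)&(P[...,2]>.12)&(P[...,2]<.3)
    k,l,st,_=cv2.connectedComponentsWithStats(m.astype(np.uint8))
    for i in range(1,k):
        if st[i,4]>3: q=P[l==i]; j=np.argsort(q[:,2])[:5]; print(o,st[i,4],q[j].round(3).tolist())
for o in ['s2','d2']:
    im,d,P=cloud(o); m=(d>0)&(np.hypot(P[...,0]-.567,P[...,1]-.202)<.035)&(P[...,2]>.05)&(P[...,2]<.3)
    q=P[m];j=np.argsort(q[:,2])[:12]; print(o,q[j].round(3).tolist())
b=cv2.imread('pics/d2.png')[130:220,165:255];cv2.imwrite('pics/d2c.png',cv2.resize(b,(560,560),interpolation=cv2.INTER_CUBIC))
E
```

```text
[0.56695181 0.20230763 0.02405975] -0.004041834357870447
scene0 73 [[0.302, 0.608, 0.248], [0.303, 0.611, 0.249], [0.29, 0.608, 0.251], [0.3, 0.607, 0.252], [0.298, 0.603, 0.254]]
scene0 78 [[0.342, 0.695, 0.245], [0.333, 0.693, 0.246], [0.339, 0.691, 0.247], [0.324, 0.697, 0.247], [0.341, 0.7, 0.251]]
side0 5 [[0.351, 0.711, 0.288], [0.351, 0.705, 0.295], [0.353, 0.71, 0.295], [0.355, 0.713, 0.296], [0.349, 0.707, 0.298]]
side0 187 [[0.29, 0.614, 0.241], [0.285, 0.615, 0.243], [0.334, 0.691, 0.244], [0.331, 0.692, 0.244], [0.328, 0.693, 0.244]]
s2 [[0.556, 0.181, 0.05], [0.571, 0.218, 0.051], [0.556, 0.177, 0.051], [0.58, 0.21, 0.051], [0.565, 0.177, 0.051], [0.571, 0.221, 0.052], [0.562, 0.169, 0.053], [0.576, 0.229, 0.054], [0.581, 0.232, 0.054], [0.576, 0.209, 0.058], [0.582, 0.205, 0.06], [0.575, 0.212, 0.064]]
d2 [[0.56, 0.172, 0.05], [0.569, 0.191, 0.051], [0.566, 0.192, 0.052], [0.563, 0.193, 0.054], [0.557, 0.196, 0.055], [0.569, 0.19, 0.057], [0.558, 0.197, 0.058], [0.565, 0.19, 0.059], [0.558, 0.19, 0.059], [0.573, 0.19, 0.059], [0.555, 0.197, 0.06], [0.567, 0.193, 0.06]]
```

View pics/d2c.png

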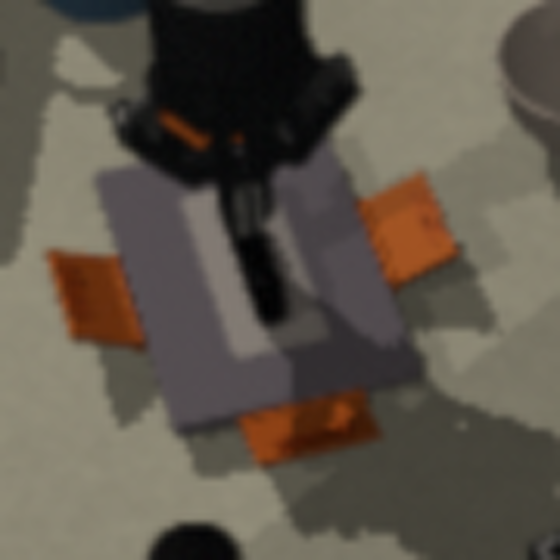

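The other cameras agree: the open tips showed at z of about 0.244 where 0.217 was expected. So the fingers end about 28 mm behind the reported TCP. I'll open, go 30 mm deeper and grip.

```bash
python3 -m creep '[[[0,0,0,0,0,0],[0,0,0,0,0,0],[0,0,0,0,0,0],[0,0,0,0,0,0],[0,-0.1,-1,0,0,0],[0,-0.1,-2,0,0,0],[0,-0.1,-2.6,0,0,0],[0,-0.1,-2.9,0,0,0],[0,-0.1,-3,0,0,0],[0,-0.1,-3,0,0,0]]]' 1
python3 -m creep '[[[0,0,0,0,0,0],[0,0,0,0,0,0],[0,0,0,0,0,0],[0,0,0,0,0,0],[0,0,0,0,0,0],[0,0,0,0,0,0]]]' -1 70
python3 - <<'E'
from fit import *
shot('wrist','w3')
E
```

```text
clock: 4.78
tool_pos: [0.567, 0.2013, -0.0059]
eef_rot: [0.986, -0.169, -0.001, -0.001]
force: [0.3, -0.6, 0.1]
grip_width: 1.003
clock: 5.52
tool_pos: [0.5676, 0.2014, -0.0053]
eef_rot: [0.986, -0.17, -0.0, -0.001]
force: [-0.1, 0.0, 5.7]
grip_width: 0.174
```

View pics/w3.png

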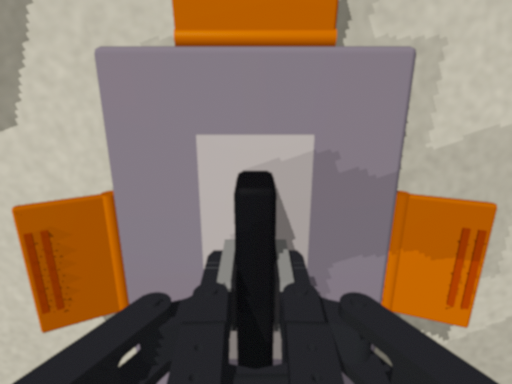

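Gripped: width is 0.174, with the handle between the pads. Lifting.

```bash
python3 -m creep '[[[0,0,1,0,0,0],[0,0,3,0,0,0],[0,0,6,0,0,0],[0,0,9,0,0,0],[0,0,12,0,0,0],[0,0,15,0,0,0],[0,0,16,0,0,0],[0,0,16,0,0,0]]]' -1 70
python3 - <<'E'
from fit import *
shot('wrist','w4');shot('scene','s4');shot('side','d4')
s=bot.sense();print(s['tool_pos'],s['eef_rot'],s['force'],s['torque'])
a=cv2.imread('pics/s4.png')[100:260,150:410];b=cv2.imread('pics/d4.png')[80:280,130:340]
cv2.imwrite('pics/m4.png',np.hstack([cv2.resize(a,(400,300)),cv2.resize(b,(400,300))]))
for o in ['scene0','s4','side0','d4','w4']:
    im,d,P=cloud(o)
    m=(d>0)&(np.hypot(P[...,0]-.58,P[...,1]+.177)<.13)&(P[...,2]>.092)&(P[...,2]<.107)
    q=P[m][:,:2]
    if len(q)<50: continue
    for it in range(1):
        best=None
        for a in np.deg2rad(np.arange(76,87,.25)):
            u=np.array([np.cos(a),np.sin(a)]);v=np.array([np.sin(a),-np.cos(a)])
            pu,pv=q@u,q@v
            lo,hi=np.percentile(pu,[1.5,98.5]);l2,h2=np.percentile(pv,[1.5,98.5])
            A=(hi-lo)*(h2-l2)
            if best is None or A<best[0]: best=(A,np.rad2deg(a),(lo+hi)/2*u+(l2+h2)/2*v,hi-lo,h2-l2)
    print(o,len(q),best)
E
```

```text
clock: 6.58
tool_pos: [0.5673, 0.2015, 0.1548]
eef_rot: [0.986, -0.169, -0.0, -0.001]
force: [-0.6, 0.8, -4.9]
grip_width: 0.176
[0.56674213 0.20121404 0.15344665] [ 9.85527408e-01 -1.69512822e-01 -1.02956557e-03 -2.68321409e-04] [ 0.6748152  -0.30894911 -4.65655615] [-0.02058108 -0.02686138  0.01426368]
scene0 354 (np.float64(0.023021099584357864), np.float64(81.75), array([ 0.5811538 , -0.17675816]), np.float64(0.18340129341522465), np.float64(0.1255231037669815))
s4 359 (np.float64(0.022997560503182923), np.float64(81.0), array([ 0.58109536, -0.17666932]), np.float64(0.1836054602086447), np.float64(0.12525531907955822))
side0 639 (np.float64(0.022968239369590016), np.float64(81.5), array([ 0.57888135, -0.17896054]), np.float64(0.18468677362979655), np.float64(0.12436320651542543))
d4 648 (np.float64(0.022812433556935952), np.float64(81.5), array([ 0.57885323, -0.17929778]), np.float64(0.18340060026691551), np.float64(0.12438581729686515))
```

View pics/m4.png

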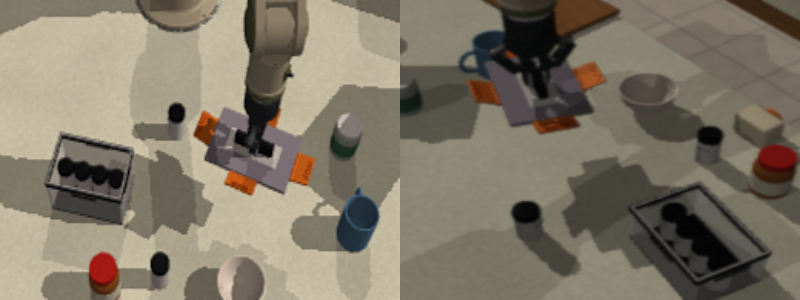

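View pics/w4.png

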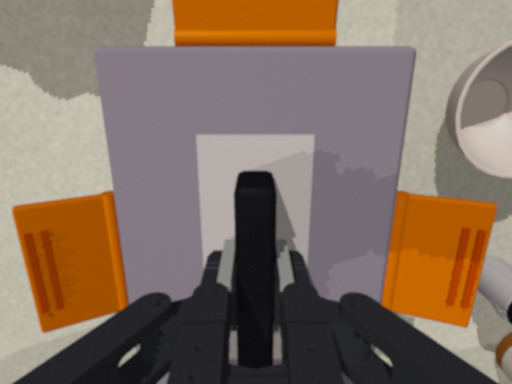

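```bash
python3 -m creep '[[[0.1,-3,0,0,0,1],[0.3,-8,0,0,0,3],[0.5,-13,0,0,0,4.5],[0.7,-18,0,0,0,6],[0.9,-23,0,0,0,8],[1.1,-28,0,0,0,9],[1.3,-33,0,0,0,10],[1.35,-36,0,0,0,11],[1.35,-37.5,0,0,0,11],[1.35,-37.7,0,0,0,11],[1.35,-37.7,0,0,0,11]]]' -1 70
python3 - <<'E'
from fit import *
shot('wrist','w5');shot('scene','s5');shot('side','d5')
s=bot.sense();print(s['tool_pos'],s['eef_rot'],s['force'],s['torque'])
a=cv2.imread('pics/s5.png')[130:240,140:280];b=cv2.imread('pics/d5.png')[170:290,210:350]
cv2.imwrite('pics/m5.png',np.hstack([cv2.resize(a,(400,320)),cv2.resize(b,(400,320))]))
E
```

```text
clock: 8.1
tool_pos: [0.5803, -0.1741, 0.153]
eef_rot: [0.997, -0.074, -0.001, -0.001]
force: [-0.2, 0.6, -4.5]
grip_width: 0.176
[ 0.58042162 -0.1741111   0.1533513 ] [ 9.97314538e-01 -7.32259604e-02 -1.20194472e-03 -4.76674924e-04] [-0.3543503   0.63241365 -4.16796658] [ 0.00193941  0.02595238 -0.00290458]
```

View pics/m5.png

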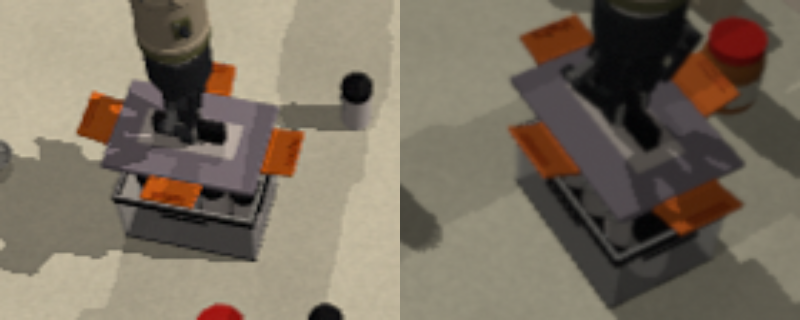

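View pics/w5.png

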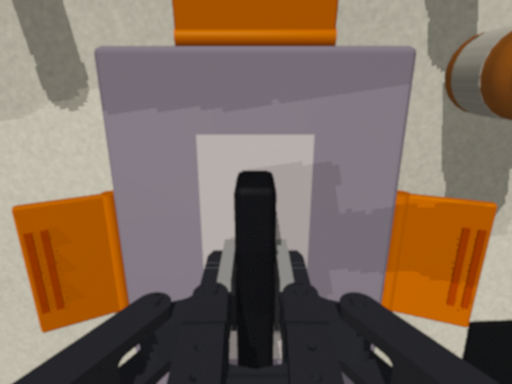

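```bash
cat > lidfit.py <<'E'
from fit import *
def lidfit(o,c=(.58,-.175),zr=(.165,.195)):
    im,d,P=cloud(o);hsv=cv2.cvtColor(im,cv2.COLOR_RGB2HSV).astype(int)
    near=(d>0)&(np.hypot(P[...,0]-c[0],P[...,1]-c[1])<.15)
    m=near&(P[...,2]>zr[0])&(P[...,2]<zr[1])&(hsv[...,1]<100)
    m&=~((hsv[...,2]<45))
    q=P[m]
    A=np.c_[q[:,:2]-q[:,:2].mean(0),np.ones(len(q))];sol=np.linalg.lstsq(A,q[:,2],rcond=None)[0]
    best=None
    for a in np.deg2rad(np.arange(60,95,.25)):
        u=np.array([np.cos(a),np.sin(a)]);v=np.array([np.sin(a),-np.cos(a)])
        pu,pv=q[:,:2]@u,q[:,:2]@v
        lo,hi=np.percentile(pu,[1,99]);l2,h2=np.percentile(pv,[1,99]);S=(hi-lo)*(h2-l2)
        if best is None or S<best[0]: best=(S,np.rad2deg(a),(lo+hi)/2*u+(l2+h2)/2*v,hi-lo,h2-l2)
    print(o,len(q),'ang',best[1],'c',best[2].round(4),'size',np.round(best[3:],4),'plane',sol.round(4))
    om=near&(hsv[...,1]>150)&(hsv[...,0]<20)&(P[...,2]>.05)
    k,l,st,_=cv2.connectedComponentsWithStats(om.astype(np.uint8))
    for i in range(1,k):
        if st[i,4]>15: print('  clip',st[i,4],P[l==i].mean(0).round(4))
E
python3 - <<'E'
from lidfit import *
lidfit('s5');lidfit('d5')
lidfit('scene0',(.567,.2),(.012,.028));lidfit('side0',(.567,.2),(.012,.028))
E
```

```text
s5 1363 ang 82.25 c [ 0.5821 -0.1745] size [0.1867 0.1265] plane [-0.0052  0.0004  0.1788]
  clip 91 [ 0.5086 -0.1462  0.1942]
  clip 175 [ 0.5658 -0.2887  0.1815]
  clip 172 [ 0.5993 -0.062   0.1787]
  clip 165 [ 0.6628 -0.1879  0.1804]
d5 2184 ang 81.75 c [ 0.5779 -0.1775] size [0.1864 0.1269] plane [-0.0033 -0.0002  0.1786]
  clip 256 [ 0.5953 -0.0623  0.1788]
  clip 323 [ 0.6608 -0.1919  0.1856]
  clip 270 [ 0.4956 -0.1659  0.1852]
  clip 355 [ 0.5599 -0.2888  0.1786]
scene0 1293 ang 70.0 c [0.5679 0.2004] size [0.1852 0.128 ] plane [-0.0018  0.0007  0.0204]
side0 1563 ang 70.0 c [0.5643 0.1976] size [0.1862 0.1266] plane [0.0002 0.0004 0.0202]
```

Compared within the same camera, the lid needs −1.9 mm in y and about −0.4° of turn. Lowering in stages.

```bash
python3 -m creep '[[[0,-0.19,0,0,0,-0.4],[0,-0.19,-1.5,0,0,-0.4],[0,-0.19,-3,0,0,-0.4],[0,-0.19,-4.5,0,0,-0.4],[0,-0.19,-5.3,0,0,-0.4],[0,-0.19,-5.6,0,0,-0.4],[0,-0.19,-5.6,0,0,-0.4]]]' -1 70
python3 -m creep '[[[0,0,-0.2,0,0,0],[0,0,-0.4,0,0,0],[0,0,-0.5,0,0,0],[0,0,-0.5,0,0,0]]]' -1 70
```

```text
clock: 9.12
tool_pos: [0.5805, -0.1761, 0.0973]
eef_rot: [0.997, -0.077, -0.001, -0.0]
force: [0.8, -0.1, -4.7]
grip_width: 0.18
clock: 9.62
tool_pos: [0.5805, -0.1761, 0.0923]
eef_rot: [0.997, -0.077, -0.001, -0.0]
force: [0.4, -0.7, -5.2]
grip_width: 0.171
```

```bash
python3 -m creep '[[[0,0,-0.2,0,0,0],[0,0,-0.4,0,0,0],[0,0,-0.4,0,0,0]]]' -1 70
python3 -m creep '[[[0,0,-0.1,0,0,0],[0,0,-0.2,0,0,0],[0,0,-0.25,0,0,0],[0,0,-0.25,0,0,0]]]' -1 70
```

```text
clock: 10.0
tool_pos: [0.5804, -0.1761, 0.0881]
eef_rot: [0.997, -0.077, -0.001, -0.0]
force: [0.5, 0.1, -4.2]
grip_width: 0.176
clock: 10.5
tool_pos: [0.5803, -0.1761, 0.0855]
eef_rot: [0.997, -0.077, -0.001, -0.001]
force: [-0.8, -0.2, -2.9]
grip_width: 0.175
```

```bash
python3 -m creep '[[[0,0,-0.05,0,0,0],[0,0,-0.1,0,0,0],[0,0,-0.15,0,0,0],[0,0,-0.15,0,0,0]]]' -1 70
python3 - <<'E'
from lidfit import *
shot('scene','s6');shot('side','d6')
lidfit('s6',zr=(.1,.13));lidfit('d6',zr=(.1,.13))
b=cv2.imread('pics/d6.png')[170:290,210:350];a=cv2.imread('pics/s6.png')[130:240,140:280]
cv2.imwrite('pics/m6.png',np.hstack([cv2.resize(a,(400,320)),cv2.resize(b,(400,320))]))
E
```

```text
clock: 11.0
tool_pos: [0.5803, -0.1761, 0.0847]
eef_rot: [0.997, -0.077, -0.001, -0.001]
force: [-3.7, 1.4, 5.0]
grip_width: 0.174
s6 1273 ang 81.75 c [ 0.5819 -0.1764] size [0.1861 0.1271] plane [-0.003   0.0013  0.1106]
  clip 83 [ 0.5105 -0.1474  0.1295]
  clip 160 [ 0.5651 -0.2907  0.1131]
  clip 160 [ 0.5996 -0.064   0.1107]
  clip 154 [ 0.664  -0.1897  0.114 ]
d6 2029 ang 81.0 c [ 0.5781 -0.1798] size [0.1859 0.127 ] plane [ 0.002  -0.0002  0.1102]
  clip 239 [ 0.5949 -0.0652  0.1115]
  clip 286 [ 0.6603 -0.194   0.118 ]
  clip 251 [ 0.4959 -0.1673  0.1164]
  clip 323 [ 0.5595 -0.2914  0.1124]
```

View pics/m6.png

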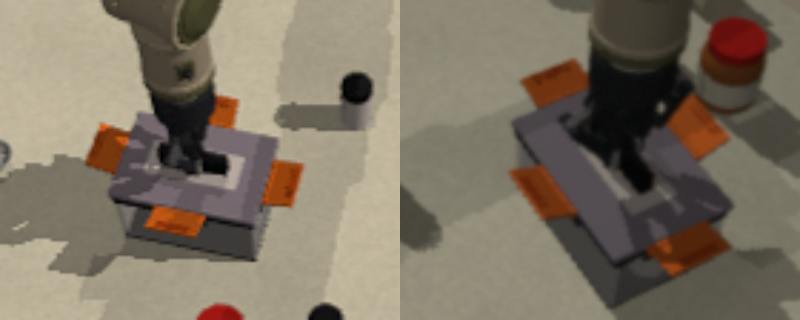

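The lid is seated: plate top at 0.110, level, and squarely over the box. Releasing and rising.

```bash
python3 -m creep '[[[0,0,0,0,0,0],[0,0,0,0,0,0],[0,0,0,0,0,0],[0,0,0,0,0,0],[0,0,0,0,0,0],[0,0,2,0,0,0],[0,0,5,0,0,0],[0,0,8,0,0,0],[0,0,11,0,0,0],[0,0,13,0,0,0],[0,0,13,0,0,0]]]' 1 70
python3 - <<'E'
from lidfit import *
shot('wrist','w7')
im,d,P=cloud('w7');hsv=cv2.cvtColor(im,cv2.COLOR_RGB2HSV).astype(int)
om=(hsv[...,1]>150)&(hsv[...,0]<20)&(P[...,2]>.08)
k,l,st,_=cv2.connectedComponentsWithStats(om.astype(np.uint8))
c=np.array([.5804,-.1762]);a=np.deg2rad(81.4);y=np.array([np.cos(a),np.sin(a)]);x=np.array([y[1],-y[0]])
for i in range(1,k):
    if st[i,4]>80:
        q=P[l==i]; e=(q[:,:2]-c); ex,ey=e@x,e@y; print(st[i],'x',np.percentile(ex,[1,50,99]).round(4),'y',np.percentile(ey,[1,50,99]).round(4),'z',np.percentile(q[:,2],[2,98]).round(4))
lidfit('w7',zr=(.1,.13))
E
```

```text
clock: 12.48
tool_pos: [0.5811, -0.1763, 0.2161]
eef_rot: [0.997, -0.077, 0.0, -0.0]
force: [0.7, -0.2, -0.4]
grip_width: 1.002
[ 211    0   87   60 5040] x [-0.0302  0.0004  0.0308] y [0.0948 0.1154 0.1341] z [0.1059 0.113 ]
[ 458   28   54   79 3450] x [0.1713 0.1876 0.2087] y [0.0591 0.0863 0.1153] z [0.0849 0.0999]
[ 126  141   55   78 3478] x [-0.1003 -0.0838 -0.0657] y [-0.0304  0.002   0.031 ] z [0.1065 0.1232]
[ 328  141   55   77 3545] x [0.0649 0.084  0.1016] y [-0.0312  0.0014  0.0308] z [0.1064 0.1199]
[ 221  275   67   40 2639] x [-0.0311  0.0003  0.0309] y [-0.1334 -0.1148 -0.0957] z [0.1062 0.1166]
w7 30589 ang 81.5 c [ 0.58   -0.1754] size [0.1851 0.1267] plane [-0.0019  0.0003  0.1086]
  clip 5013 [ 0.5979 -0.0625  0.1089]
  clip 3467 [ 0.498  -0.1624  0.1144]
  clip 3528 [ 0.6633 -0.188   0.1127]
  clip 2629 [ 0.563  -0.2896  0.1108]
```

View pics/w7.png

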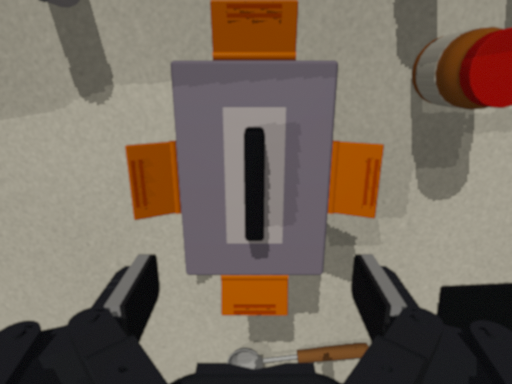

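The lid is released and seated, with clips xp, xn, yp and yn still up. Before pressing clips I'll measure the gripper's lower profile from existing images, for clearance over the lid and handle.

```bash
python3 - <<'E'
from h import *
def prof(o,tcp,q):
    from scipy.spatial.transform import Rotation as R
    im,d,P=cloud(o);T=(P[d>0]-np.array(tcp))@R.from_quat(q).as_matrix()
    h=-T[:,2]  # behind TCP
    m=(np.hypot(T[:,0],T[:,1])<.11)&(h>.028)&(h<.2)
    for a in np.arange(.028,.2,.012):
        s=T[m&(h>=a)&(h<a+.012)]
        if len(s)>2: print(o,round(a-.029,3),len(s),'tx',np.percentile(s[:,0],[2,98]).round(3),'ty',np.percentile(s[:,1],[2,98]).round(3))
prof('s2',[.567,.2023,.0241],[.986,-.169,0,0]);prof('d2',[.567,.2023,.0241],[.986,-.169,0,0])
E
```

```text
s2 -0.001 6 tx [0.    0.013] ty [-0.034  0.029]
s2 0.035 5 tx [0.005 0.014] ty [-0.014 -0.002]
s2 0.047 5 tx [0.016 0.032] ty [-0.015 -0.004]
s2 0.059 9 tx [0.008 0.033] ty [-0.018  0.009]
s2 0.071 10 tx [0.015 0.059] ty [-0.016  0.013]
s2 0.083 36 tx [0.017 0.064] ty [-0.018  0.014]
s2 0.095 27 tx [0.017 0.056] ty [-0.018  0.016]
s2 0.107 15 tx [0.031 0.043] ty [-0.012  0.008]
s2 0.119 21 tx [0.014 0.039] ty [-0.036  0.025]
s2 0.131 44 tx [0.006 0.039] ty [-0.038  0.03 ]
s2 0.143 43 tx [0.008 0.039] ty [-0.037  0.034]
s2 0.155 47 tx [0.012 0.039] ty [-0.036  0.028]
s2 0.167 27 tx [0.007 0.038] ty [-0.037  0.028]
d2 -0.001 15 tx [-0.012  0.01 ] ty [0.008 0.014]
d2 0.011 27 tx [-0.014  0.011] ty [0.001 0.015]
d2 0.023 21 tx [-0.014  0.011] ty [0.006 0.015]
d2 0.035 39 tx [-0.028  0.027] ty [-0.     0.015]
d2 0.047 91 tx [-0.036  0.038] ty [-0.009  0.017]
d2 0.059 72 tx [-0.045  0.047] ty [-0.008  0.02 ]
d2 0.071 86 tx [-0.055  0.056] ty [0.   0.02]
d2 0.083 134 tx [-0.061  0.059] ty [-0.009  0.021]
d2 0.095 91 tx [-0.047  0.047] ty [-0.005  0.022]
d2 0.107 38 tx [-0.04   0.039] ty [-0.002  0.02 ]
d2 0.119 26 tx [-0.036  0.034] ty [0.009 0.037]
d2 0.131 82 tx [-0.036  0.035] ty [0.008 0.041]
d2 0.143 72 tx [-0.037  0.031] ty [0.006 0.04 ]
d2 0.155 81 tx [-0.037  0.032] ty [0.005 0.04 ]
d2 0.167 53 tx [-0.036  0.032] ty [0.001 0.04 ]
```

Useful result: along tool y the gripper stays within ±20 mm up to about 107 mm above the tip. So I'll push each clip with tool y perpendicular to its edge. First clip_yp: shut, press down from above, then push inward.

```bash
python3 -m creep '[[[0.6,4,0,0,0,0],[1.3,9,0,0,0,0],[1.85,12.9,0,0,0,0],[1.85,12.9,-4,0,0,0],[1.85,12.9,-8,0,0,0],[1.85,12.9,-10.6,0,0,0],[1.85,12.9,-12,0,0,0],[1.85,12.9,-13.2,0,0,0],[1.85,12.9,-14.4,0,0,0],[1.85,12.9,-15.5,0,0,0],[1.85,12.9,-16.5,0,0,0],[1.85,12.9,-16.5,0,0,0]]]' -1 70
python3 - <<'E'
from h import *
shot('side','d8');shot('scene','s8');b=cv2.imread('pics/d8.png')[150:290,180:360];a=cv2.imread('pics/s8.png')[110:240,140:300]
cv2.imwrite('pics/m8.png',np.hstack([cv2.resize(a,(400,320)),cv2.resize(b,(400,320))]))
E
```

```text
clock: 14.02
tool_pos: [0.5986, -0.047, 0.0492]
eef_rot: [0.997, -0.077, -0.001, -0.001]
force: [-0.2, 0.3, -0.5]
grip_width: -0.001
```

View pics/m8.png

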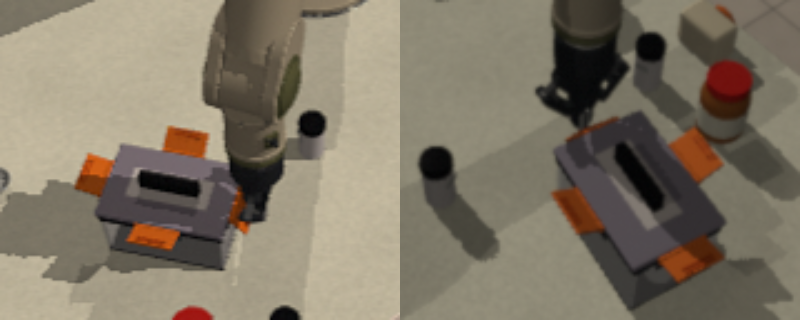

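The clip is bent down under the finger. Pushing inward.

```bash
python3 -m creep '[[[-0.08,-0.5,-0.2,0,0,0],[-0.15,-1,-0.4,0,0,0],[-0.22,-1.5,-0.5,0,0,0],[-0.26,-1.7,-0.5,0,0,0],[-0.26,-1.7,-0.5,0,0,0]]]' -1
python3 -m creep '[[[-0.03,-0.2,0,0,0,0],[-0.05,-0.3,0,0,0,0],[-0.05,-0.3,0,0,0,0]]]' -1
```

```text
clock: 14.75
tool_pos: [0.5963, -0.0646, 0.045]
eef_rot: [0.997, -0.077, -0.001, -0.0]
force: [-0.7, 0.1, -0.5]
grip_width: -0.002
clock: 15.12
tool_pos: [0.5958, -0.0674, 0.045]
eef_rot: [0.997, -0.077, -0.001, -0.001]
force: [1.5, 2.0, -0.7]
grip_width: -0.002
```

```bash
python3 -m creep '[[[-0.02,-0.15,0,0,0,0],[-0.04,-0.3,0,0,0,0],[-0.04,-0.3,0,0,0,0]]]' -1
python3 - <<'E'
from h import *
shot('side','d9');shot('scene','s9');shot('wrist','w9');b=cv2.imread('pics/d9.png')[150:290,180:360];a=cv2.imread('pics/s9.png')[110:240,140:300]
cv2.imwrite('pics/m9.png',np.hstack([cv2.resize(a,(400,320)),cv2.resize(b,(400,320))]))
E
```

```text
clock: 15.5
tool_pos: [0.5954, -0.0701, 0.045]
eef_rot: [0.997, -0.077, -0.001, -0.001]
force: [0.9, 4.0, -0.3]
grip_width: 0.003
```

View pics/m9.png

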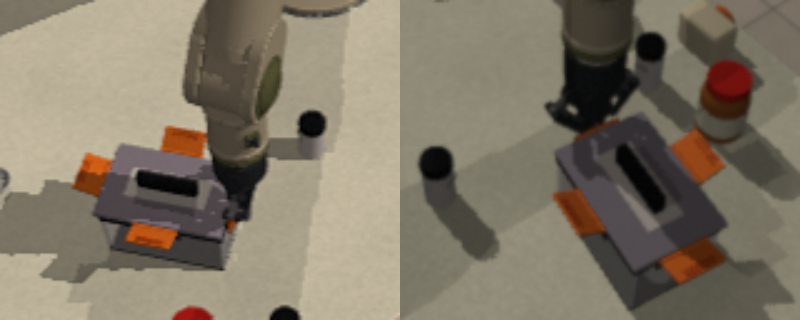

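```bash
python3 -m creep '[[[0.05,0.3,0,0,0,0],[0.3,2,0,0,0,0],[0.75,5,0,0,0,0],[0.75,5,5,0,0,0],[0.75,5,10,0,0,0],[0.75,5,14,0,0,0],[0.75,5,14,0,0,0]]]' -1
python3 - <<'E'
from lidfit import *
shot('side','d10');shot('scene','s10')
lidfit('s10',zr=(.1,.13));lidfit('d10',zr=(.1,.13));print(bot.sense()['qpos'])
b=cv2.imread('pics/d10.png')[150:290,180:360];a=cv2.imread('pics/s10.png')[110:240,140:300]
cv2.imwrite('pics/m10.png',np.hstack([cv2.resize(a,(400,320)),cv2.resize(b,(400,320))]))
E
```

```text
clock: 16.52
tool_pos: [0.6048, -0.0193, 0.1882]
eef_rot: [0.997, -0.077, 0.002, -0.001]
force: [0.5, -0.6, -0.5]
grip_width: -0.001
s10 1408 ang 81.5 c [ 0.5815 -0.1791] size [0.1855 0.1277] plane [-0.0006 -0.0012  0.1104]
  clip 164 [ 0.498  -0.1677  0.1159]
  clip 164 [ 0.5642 -0.2934  0.113 ]
  clip 53 [ 0.6023 -0.0826  0.0997]
  clip 153 [ 0.6637 -0.1923  0.1144]
d10 2497 ang 81.0 c [ 0.5779 -0.1819] size [0.1857 0.127 ] plane [ 0.0014 -0.0009  0.1101]
  clip 17 [ 0.5889 -0.0843  0.1096]
  clip 291 [ 0.6614 -0.1944  0.114 ]
  clip 252 [ 0.4952 -0.1701  0.1167]
  clip 322 [ 0.5591 -0.294   0.1124]
[-0.28462333  0.49297668  0.32636315  1.92101944 -0.22384557  0.76343216
  0.01523052]
```

View pics/m10.png

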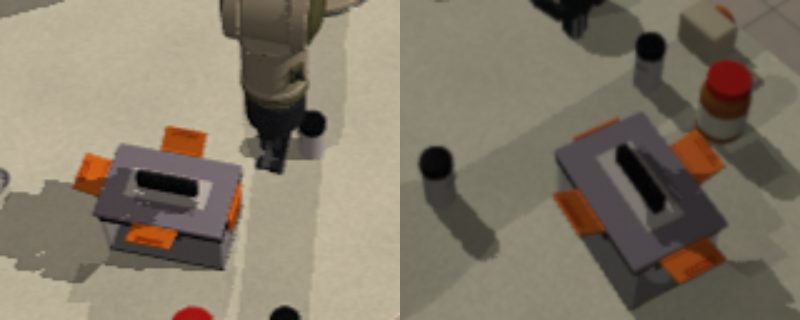

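clip_yp is down in both views. The push moved the lid 2.4 mm in y, within its play. Next clip_yn, from the other side.

```bash
python3 -m creep '[[[-0.7,-5,0,0,0,0],[-1.6,-10.5,0,0,0,0],[-2.4,-16,0,0,0,0],[-3.2,-21,0,0,0,0],[-4,-26,0,0,0,0],[-4.4,-28.8,0,0,0,0],[-4.4,-28.8,-4,0,0,0],[-4.4,-28.8,-8,0,0,0],[-4.4,-28.8,-9.6,0,0,0],[-4.4,-28.8,-11.2,0,0,0],[-4.4,-28.8,-12.8,0,0,0],[-4.4,-28.8,-13.9,0,0,0]]]' -1
python3 -m creep '[[[0,0,0,0,0,0],[0.08,0.5,-0.2,0,0,0],[0.15,1,-0.4,0,0,0],[0.22,1.5,-0.5,0,0,0],[0.26,1.7,-0.5,0,0,0],[0.26,1.7,-0.5,0,0,0]]]' -1
```

```text
clock: 18.12
tool_pos: [0.5593, -0.3073, 0.0456]
eef_rot: [0.997, -0.076, -0.0, -0.001]
force: [0.2, 0.0, 1.2]
grip_width: -0.0
clock: 18.88
tool_pos: [0.5619, -0.2899, 0.0407]
eef_rot: [0.997, -0.076, -0.0, -0.001]
force: [-0.2, -0.2, 0.4]
grip_width: -0.001
```

```bash
python3 -m creep '[[[0.03,0.2,0,0,0,0],[0.06,0.4,0,0,0,0],[0.06,0.4,0,0,0,0]]]' -1
python3 -m creep '[[[0.03,0.15,0,0,0,0],[0.05,0.3,0,0,0,0],[0.05,0.3,0,0,0,0]]]' -1
```

```text
clock: 19.25
tool_pos: [0.5624, -0.2859, 0.0407]
eef_rot: [0.997, -0.076, -0.0, -0.001]
force: [0.1, -1.9, 0.3]
grip_width: -0.001
clock: 19.62
tool_pos: [0.5634, -0.2851, 0.041]
eef_rot: [0.997, -0.077, 0.001, 0.001]
force: [0.8, -8.1, -2.2]
grip_width: 0.003
```

```bash
python3 -m creep '[[[-0.1,-0.6,0,0,0,0],[-0.5,-3,0,0,0,0],[-0.6,-4,4,0,0,10],[-0.6,-4,9,0,0,20],[-0.6,-4,14,0,0,30],[0,-3,14,0,0,40],[3,0,14,0,0,50],[6,2,14,0,0,60],[9,5,14,0,0,70],[11,8,14,0,0,80],[11.6,9.2,14,0,0,90],[11.6,9.2,14,0,0,90]]]' -1
python3 - <<'E'
from lidfit import *
s=bot.sense();print(s['tool_pos'],s['eef_rot'],s['qpos'])
shot('side','d11');shot('scene','s11');shot('wrist','w11')
lidfit('s11',zr=(.1,.13));lidfit('d11',zr=(.1,.13))
b=cv2.imread('pics/d11.png')[150:290,180:360];a=cv2.imread('pics/s11.png')[110:240,140:300]
cv2.imwrite('pics/m11.png',np.hstack([cv2.resize(a,(400,320)),cv2.resize(b,(400,320))]))
E
```

```text
clock: 21.12
tool_pos: [0.6796, -0.1914, 0.1807]
eef_rot: [0.759, 0.651, 0.001, -0.001]
force: [0.2, -1.1, 0.1]
grip_width: 0.0
[ 0.67955426 -0.1914128   0.18073884] [ 0.75896814  0.65112624  0.00116536 -0.00079052] [ 0.29368379  0.60401622 -0.15692819  1.66256052  0.11144879  0.88355014
  1.51146227]
s11 994 ang 80.5 c [ 0.5826 -0.1719] size [0.1836 0.1292] plane [-0.0032  0.0007  0.1102]
  clip 162 [ 0.4993 -0.1625  0.1163]
  clip 50 [ 0.6025 -0.0773  0.1004]
  clip 158 [ 0.6653 -0.1864  0.1146]
d11 2550 ang 80.75 c [ 0.579  -0.1763] size [0.1847 0.1269] plane [ 0.0006 -0.0006  0.1101]
  clip 290 [ 0.6629 -0.1888  0.1141]
  clip 248 [ 0.4965 -0.1645  0.1165]
  clip 190 [ 0.5613 -0.2739  0.0954]
```

View pics/m11.png

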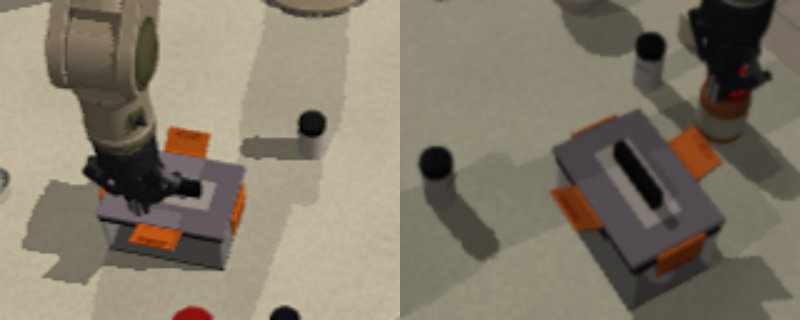

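View pics/w11.png

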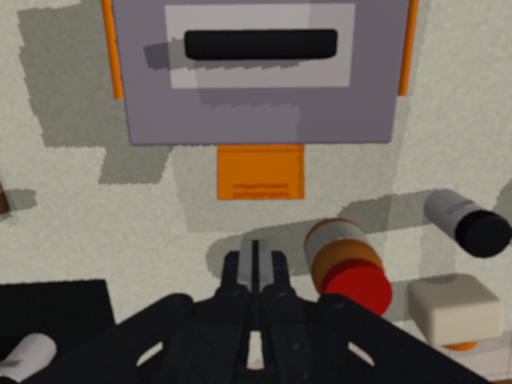

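clip_yn is down and the lid is still level. Now clip_xp.

```bash
python3 -m creep '[[[0,0,-3,0,0,0],[0,0,-6.5,0,0,0],[0,0,-8,0,0,0],[0,0,-9.5,0,0,0],[0,0,-11,0,0,0],[0,0,-12.5,0,0,0],[0,0,-13.5,0,0,0],[-0.5,0.08,-13.7,0,0,0],[-1,0.15,-14,0,0,0],[-1.5,0.22,-14,0,0,0],[-1.7,0.26,-14,0,0,0],[-1.7,0.26,-14,0,0,0]]]' -1
python3 -m creep '[[[-0.2,0.03,0,0,0,0],[-0.4,0.06,0,0,0,0],[-0.4,0.06,0,0,0,0]]]' -1
```

```text
clock: 22.78
tool_pos: [0.6614, -0.1918, 0.0413]
eef_rot: [0.761, 0.649, 0.0, -0.0]
force: [0.7, -0.5, -0.1]
grip_width: -0.002
clock: 23.15
tool_pos: [0.6577, -0.1913, 0.0414]
eef_rot: [0.761, 0.649, 0.001, 0.0]
force: [2.4, 0.1, 0.2]
grip_width: -0.002
```

```bash
python3 -m creep '[[[-0.15,0.02,0,0,0,0],[-0.3,0.05,0,0,0,0],[-0.3,0.05,0,0,0,0]]]' -1
python3 -m creep '[[[-0.1,0.02,0,0,0,0],[-0.2,0.03,0,0,0,0],[-0.2,0.03,0,0,0,0]]]' -1
```

```text
clock: 23.52
tool_pos: [0.6577, -0.1908, 0.0421]
eef_rot: [0.761, 0.649, 0.003, 0.002]
force: [8.2, -1.4, -2.3]
grip_width: 0.001
clock: 23.9
tool_pos: [0.658, -0.1909, 0.0427]
eef_rot: [0.761, 0.649, 0.004, 0.004]
force: [7.0, -2.1, -4.0]
grip_width: -0.002
```

```bash
python3 -m creep '[[[0.6,-0.1,0,0,0,0],[3.5,-0.5,0,0,0,0],[4,-0.6,3,0,0,0],[4,-0.6,9,0,0,0],[3,-0.5,14,0,0,0],[-1,0.3,14,0,0,0],[-6,1.1,14,0,0,0],[-11,2,14,0,0,0],[-16,2.9,14,0,0,0],[-17.8,3.2,14,0,0,0],[-17.8,3.2,14,0,0,0]]]' -1
python3 - <<'E'
from lidfit import *
s=bot.sense();print(s['tool_pos'],s['eef_rot'],s['qpos'])
shot('side','d12');shot('scene','s12')
lidfit('s12',zr=(.1,.13));lidfit('d12',zr=(.1,.13))
b=cv2.imread('pics/d12.png')[150:290,180:360];a=cv2.imread('pics/s12.png')[110:240,140:300]
cv2.imwrite('pics/m12.png',np.hstack([cv2.resize(a,(400,320)),cv2.resize(b,(400,320))]))
E
```

```text
clock: 25.28
tool_pos: [0.4794, -0.1589, 0.183]
eef_rot: [0.761, 0.649, 0.004, 0.004]
force: [0.8, -0.0, 0.1]
grip_width: -0.003
[ 0.47935752 -0.15890837  0.18300315] [0.76082043 0.6489401  0.00385933 0.00375815] [ 0.34520537  0.37037687 -0.18076708  2.11950286  0.10587405  0.64919465
  1.50510273]
s12 1406 ang 81.75 c [ 0.5786 -0.173 ] size [0.1857 0.1285] plane [-0.001  -0.0007  0.1103]
  clip 164 [ 0.4956 -0.1621  0.1163]
  clip 22 [ 0.5673 -0.2714  0.109 ]
  clip 48 [ 0.5988 -0.0765  0.1017]
  clip 124 [ 0.6465 -0.1841  0.0928]
d12 2309 ang 81.75 c [ 0.5752 -0.1764] size [0.1834 0.127 ] plane [0.     0.0011 0.1101]
  clip 27 [ 0.6431 -0.186   0.1083]
  clip 250 [ 0.493  -0.1646  0.1165]
  clip 190 [ 0.5591 -0.2734  0.0955]
```

View pics/m12.png

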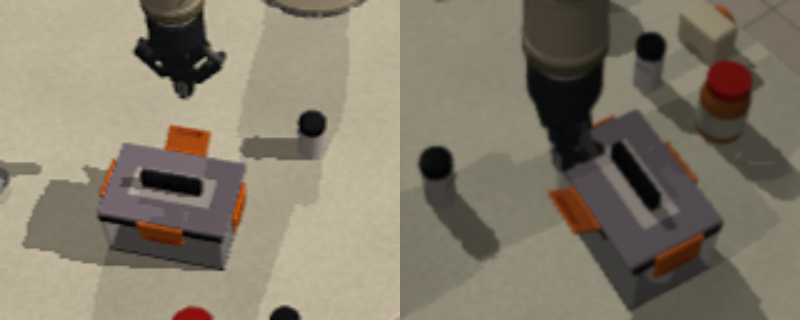

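clip_xp is down. Last one, clip_xn.

```bash
python3 -m creep '[[[-0.1,0,-3,0,0,0],[-0.1,0,-6.5,0,0,0],[-0.1,0,-8,0,0,0],[-0.1,0,-9.5,0,0,0],[-0.1,0,-11,0,0,0],[-0.1,0,-12.5,0,0,0],[-0.1,0,-13.7,0,0,0],[0.4,-0.08,-13.9,0,0,0],[0.9,-0.15,-14.2,0,0,0],[1.4,-0.22,-14.2,0,0,0],[1.6,-0.26,-14.2,0,0,0],[1.6,-0.26,-14.2,0,0,0]]]' -1
python3 -m creep '[[[0.2,-0.03,0,0,0,0],[0.4,-0.06,0,0,0,0],[0.4,-0.06,0,0,0,0]]]' -1
```

```text
clock: 26.88
tool_pos: [0.4977, -0.1616, 0.0411]
eef_rot: [0.761, 0.649, 0.005, 0.004]
force: [-1.5, 1.0, -1.3]
grip_width: 0.0
clock: 27.25
tool_pos: [0.5018, -0.1623, 0.0411]
eef_rot: [0.761, 0.649, 0.005, 0.004]
force: [-2.4, 0.3, 0.0]
grip_width: -0.003
```

```bash
python3 -m creep '[[[0.1,-0.02,0,0,0,0],[0.2,-0.03,0,0,0,0],[0.2,-0.03,0,0,0,0]]]' -1
python3 -m creep '[[[0.1,-0.02,0,0,0,0],[0.2,-0.03,0,0,0,0],[0.2,-0.03,0,0,0,0]]]' -1
```

```text
clock: 27.62
tool_pos: [0.5033, -0.1626, 0.041]
eef_rot: [0.761, 0.649, 0.004, 0.004]
force: [-4.2, 1.4, 1.7]
grip_width: -0.002
clock: 28.0
tool_pos: [0.5034, -0.1626, 0.041]
eef_rot: [0.761, 0.649, 0.003, 0.003]
force: [-9.8, 2.2, 6.6]
grip_width: -0.004
```

Stop reached at 9.8 N. Retreating and checking all four clips.

```bash
python3 -m creep '[[[-0.5,0.1,0,0,0,0],[-3,0.5,0,0,0,0],[-4,0.6,3,0,0,0],[-4,0.6,8,0,0,0],[-4,0.6,13,0,0,0],[-4,0.6,15,0,0,0],[-4,0.6,15,0,0,0]]]' -1
cat > clips.py <<'E'
from lidfit import *
def clips(o,c=(.5795,-.174)):
    im,d,P=cloud(o);hsv=cv2.cvtColor(im,cv2.COLOR_RGB2HSV).astype(int)
    a=np.deg2rad(81.5);y=np.array([np.cos(a),np.sin(a)]);x=np.array([y[1],-y[0]])
    om=(d>0)&(hsv[...,1]>150)&(hsv[...,0]<20)&(P[...,2]>.05)&(np.hypot(P[...,0]-c[0],P[...,1]-c[1])<.15)
    e=P[...,:2]-np.array(c);ex,ey=e@x,e@y
    for n,(r,t,h) in dict(xp=(ex,ey,.068),xn=(-ex,ey,.068),yp=(ey,ex,.098),yn=(-ey,ex,.098)).items():
        m=om&(r>h-.012)&(abs(t)<.034)
        if m.sum()>10:
            R,Z=r[m]-h,P[...,2][m]-.105
            line=[(round(float(zz),3),round(float(np.median(R[abs(Z-zz)<.004])),4)) for zz in (0,-.01,-.02,-.03,-.036) if (abs(Z-zz)<.004).sum()>2]
            print(o,n,m.sum(),'r',np.percentile(R,[2,98]).round(4),'z',np.percentile(Z,[2,98]).round(4),line)
E
python3 - <<'E'
from clips import *
for c in ['side','scene','wrist']: shot(c,c+'13'); clips(c+'13')
lidfit('scene13',zr=(.1,.13));lidfit('side13',zr=(.1,.13))
b=cv2.imread('pics/side13.png')[150:290,180:360];a=cv2.imread('pics/scene13.png')[110:240,140:300]
cv2.imwrite('pics/m13.png',np.hstack([cv2.resize(a,(400,320)),cv2.resize(b,(400,320))]))
E
```

```text
clock: 28.88
tool_pos: [0.4653, -0.1571, 0.1929]
eef_rot: [0.761, 0.649, 0.005, 0.005]
force: [-0.6, 0.2, -0.8]
grip_width: 0.0
side13 xp 26 r [0.0004 0.0052] z [0.0008 0.0061] [(0.0, 0.003)]
side13 xn 147 r [-0.0049  0.0011] z [-0.0328  0.0062] [(0.0, -0.001), (-0.01, -0.0007), (-0.02, -0.001), (-0.03, -0.0003), (-0.036, -0.0005)]
side13 yp 15 r [-0.0054  0.0009] z [0.0005 0.0071] [(0.0, -0.0009)]
side13 yn 193 r [-0.0018  0.0062] z [-0.0337  0.0054] [(0.0, 0.0037), (-0.01, 0.0041), (-0.02, 0.004), (-0.03, 0.0048), (-0.036, 0.0044)]
scene13 xp 118 r [0.0018 0.0097] z [-0.0344  0.0057] [(0.0, 0.0057), (-0.01, 0.0057), (-0.02, 0.0061), (-0.03, 0.0063), (-0.036, 0.005)]
scene13 xn 21 r [-0.0082 -0.0022] z [0.0004 0.007 ] [(0.0, -0.0035)]
scene13 yp 40 r [-0.0031  0.0038] z [-0.024   0.0094] [(0.0, 0.0007), (-0.02, 0.0025)]
scene13 yn 19 r [-0.0023  0.0031] z [0.0001 0.0098] [(0.0, 0.0011)]
wrist13 xn 1608 r [-0.0059  0.0011] z [-0.0349  0.0035] [(0.0, -0.0016), (-0.01, -0.0011), (-0.02, -0.001), (-0.03, -0.0005), (-0.036, -0.0002)]
wrist13 yp 161 r [-0.0028  0.0025] z [-0.0009  0.0035] [(0.0, -0.0004)]
wrist13 yn 177 r [-0.0034  0.0026] z [-0.0032  0.0034] [(0.0, -0.0002)]
scene13 1408 ang 81.0 c [ 0.5845 -0.1743] size [0.1853 0.1267] plane [-0.0014  0.0007  0.1104]
  clip 21 [ 0.5167 -0.1636  0.1091]
  clip 21 [ 0.5715 -0.2722  0.1091]
  clip 45 [ 0.6065 -0.0779  0.1024]
  clip 122 [ 0.6521 -0.1846  0.0926]
side13 2394 ang 81.25 c [ 0.5817 -0.1771] size [0.1849 0.1269] plane [-0.0012  0.0012  0.1102]
  clip 26 [ 0.6487 -0.1877  0.1086]
  clip 153 [ 0.5128 -0.1688  0.094 ]
  clip 195 [ 0.5643 -0.2744  0.0952]
```

View pics/m13.png

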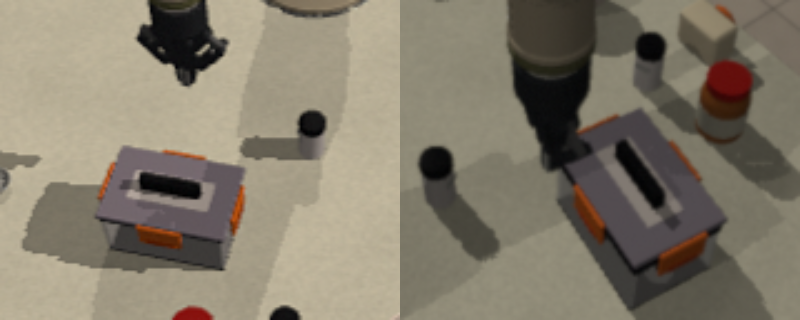

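View pics/wrist13.png

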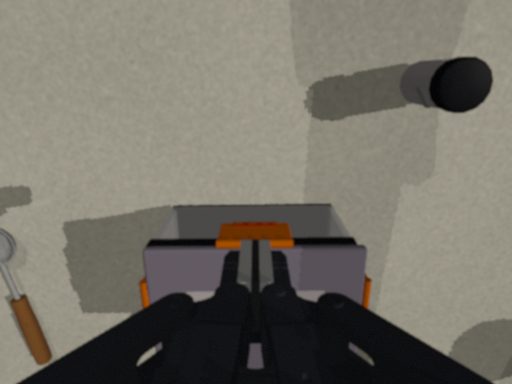

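All clips appear down. yp's face is seen only edge-on, so I'll take one wrist look at it. That also parks the arm clear.

```bash
python3 -m creep '[[[0,2,2,0,0,-9],[1,5,3,0,0,-18],[3,8,3,0,0,-27],[5,10,3,0,0,-36],[7,12,3,0,0,-45],[9,13,3,0,0,-54],[11,14,3,0,0,-63],[13,15,3,0,0,-72],[14,15,3,0,0,-81],[14,15,3,0,0,-90],[14,15,3,0,0,-90],[14,15,3,0,0,-90]]]' -1
python3 - <<'E'
from clips import *
shot('wrist','w14');shot('scene','s14');clips('w14',(.5815,-.174));clips('s14',(.5835,-.174))
for o in ['scene0','s14']:
    im,d,P=cloud(o)
    for n,(u,v) in dict(tina=(265,158),tinb=(254,238),bowl=(307,246),can=(375,166),mug=(382,210),jar=(217,241),spoon=(129,205)).items(): print(o,n,P[v,u].round(3),end=' ')
    print()
E
```

```text
clock: 30.52
tool_pos: [0.603, -0.0065, 0.2195]
eef_rot: [0.997, -0.077, -0.0, 0.004]
force: [-0.1, 0.2, 0.5]
grip_width: 0.002
w14 yp 1074 r [-0.0007  0.004 ] z [-0.0348  0.0028] [(0.0, 0.0019), (-0.01, 0.0023), (-0.02, 0.0022), (-0.03, 0.0027), (-0.036, 0.0026)]
s14 xp 120 r [-0.0034  0.0054] z [-0.0356  0.0077] [(0.0, 0.0015), (-0.01, 0.0023), (-0.02, 0.0024), (-0.03, 0.0023), (-0.036, 0.0022)]
s14 xn 21 r [-0.0037  0.0031] z [0.0008 0.0099] [(0.0, -0.0008)]
s14 yp 43 r [-0.0041  0.003 ] z [-0.0221  0.0067] [(0.0, 0.0004), (-0.01, 0.0021), (-0.02, 0.0018)]
s14 yn 22 r [-0.0028  0.0039] z [0.0003 0.009 ] [(0.0, 0.0019)]
scene0 tina [0.414 0.022 0.079] scene0 tinb [0.762 0.003 0.084] scene0 bowl [0.748 0.192 0.015] scene0 can [0.432 0.443 0.089] scene0 mug [0.602 0.463 0.05 ] scene0 jar [ 0.789 -0.12   0.099] scene0 spoon [ 0.623 -0.48   0.016] 
s14 tina [0.418 0.022 0.084] s14 tinb [0.762 0.003 0.082] s14 bowl [0.748 0.192 0.015] s14 can [0.43  0.444 0.087] s14 mug [0.601 0.464 0.049] s14 jar [ 0.791 -0.119  0.103] s14 spoon [ 0.622 -0.481  0.015]
```

View pics/w14.png

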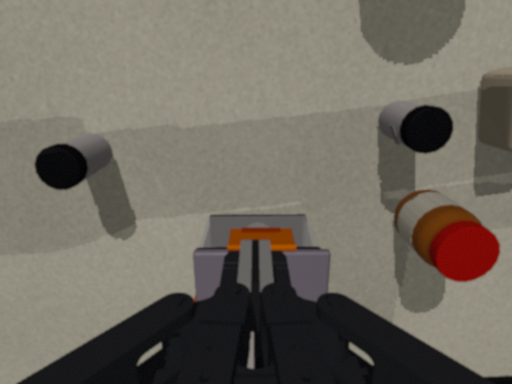

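View pics/s14.png

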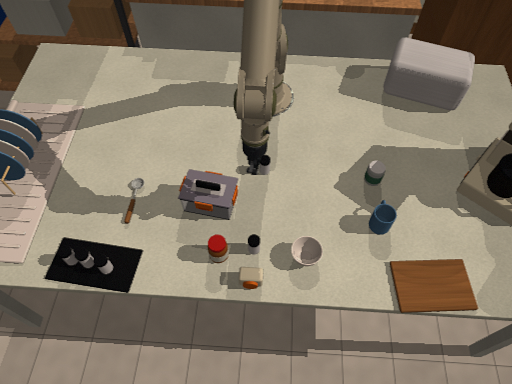

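The wrist view shows clip_yp flat against the box side at about (262,238). The scene view shows all bystanders where they started. Handing in.

```bash
python3 -c "
from cell import order
print(order.finish_job())"
```

```text
the job is handed in; nothing more can be done
None
```

I set the lid on the box, let go of it with all four clips still up, then pushed each clip down from above and inward with the shut fingers. The job was handed in at about 30.5 s with the arm clear of everything; no verdict was reported.

- **First grasp missed:** the fingers really end about 28 mm behind the reported TCP, so they shut just above the handle. I found this in the cameras, went 30 mm lower and gripped at a width of 0.174. No harm was done.
- **Lid:** it is level, with the plate top at 0.110 m. It is turned less than 1° from the box and about 3.5–4 mm off centre (limit 7 mm), because the clip pushes moved it within its play. The cameras disagreed by 2–4 mm in absolute position, so this comes from comparing lid and box within the same camera.
- **Clips:** each face measured vertical to within about 2 mm over its height in at least one view (about 0.05 rad or less, limit 0.2).
- **Bystanders:** all seven gave the same positions as at the start, to within about 6 mm of measurement noise.

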